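# Push the stray salt shaker back into the packed rack

### The job

One salt shaker is standing out on the table in front of the wooden shaker rack. Slide the rack's guard bar fully open by its black knob, slide the stray shaker over the table and push it into the too-narrow gap in the middle of the row, so that it nudges its neighbours apart and ends up against the back board in line with them, then slide the guard bar fully shut again. Keep every shaker standing on the table the whole time, never lifted or tipped over, and leave the tape roll, the stapler and the black puck where they are.

Things in the scene. Friction and masses are not known exactly. Their poses are not given: they have to be found in the camera images.
- rack: fixed wooden shaker rack without floor (shakers stand on the table), 56 mm tall. Origin: table height, middle of the back board's front face; x into the board, away from the open front; y left along the row; z up. End boards' inner faces at y = +-120 mm, from x = 0 to -76 mm; 12 mm boards. Before each a 51 mm tall bar guide, x = -98 to -72 mm. The guard bar crosses the front, else open.
- guard (a joint): guard bar across the rack's front, in m: 0 fully shut, 0.2 fully open (stop), sliding to rack +y with 1.2 N friction; stays where left; starts 0 to 0.02. Flat steel 276 x 6 x 14 mm, centred on rack x = -85 mm, 27 to 41 mm above the table. Shut it spans rack y = -138 to +138 mm; open, +62 to +338 mm, sticking out past the rack's left end.
- guard_knob (a point): centre of the top of the bar's black knob, an upright round post 14 mm across on the bar, from the bar's top (41 mm) up to 77 mm above the table. It moves with the bar: at rack x = -85 mm, y = -85 mm + the joint value. Can be pushed from either side or pinched.
- stray: salt shaker standing alone on the table in front of the rack, left or right of its middle: clear with a grey cap, round, 90 mm tall, smooth (friction about 0.3), 0.09 to 0.21 kg; flat foot 37 mm across, belly 44 mm across from 20 to 44 mm height (push or hold it there), 34 mm at the cap. Origin: centre of its underside, z up. Touching the back board its origin is at rack x = -22 mm. Belongs between row_2 and row_3.
- row_1: one of four shakers like stray (44 mm across the belly, 90 mm tall), loose in the rack, starting 25 to 29 mm (its axis) in front of the back board. Origin: centre of its underside, z up. The leftmost (largest rack y), next to the left end board.
- row_2: one of four shakers like stray (44 mm across the belly, 90 mm tall), loose in the rack, starting 25 to 29 mm (its axis) in front of the back board. Origin: centre of its underside, z up. Second from the left. A 20 to 30 mm gap parts it from row_3 about the middle of the rack; a few mm free beside row_1 and row_4 let the row spread: with all five in, 18 mm are left over.
- row_3: one of four shakers like stray (44 mm across the belly, 90 mm tall), loose in the rack, starting 25 to 29 mm (its axis) in front of the back board. Origin: centre of its underside, z up. Third from the left, right of the gap.
- row_4: one of four shakers like stray (44 mm across the belly, 90 mm tall), loose in the rack, starting 25 to 29 mm (its axis) in front of the back board. Origin: centre of its underside, z up. The rightmost, next to the right end board.
- tape_roll: bystander: roll of brown tape lying flat, 58 mm across, 24 mm tall, in front of the rack on the side where the stray is not. Origin at the centre of its underside.
- stapler: bystander: plier stapler lying flat, 46 x 168 x 19 mm, right of the rack. Origin at the centre of its underside.
- puck: bystander: round black puck, 72 mm across, 19 mm tall, right of the work. Origin at the centre of its underside.

How it is judged (in metres and radians):
On the way, in this order (a step that is already met when the one before it is completed fails the run):
1. the guard bar is slid open (at least 180 mm of its 200 mm) (value of joint guard above 0.18 m), for 0.1 s.
2. the stray shaker stands in the row between row_2 and row_3, against the back board to within about 11 mm, all five upright (x of stray in the frame of rack between -0.033 and -0.01 m and y of stray in the frame of rack between -0.026 and 0.026 m and y of row_1 in the frame of rack above 0.055 m and y of row_2 in the frame of rack above 0.018 m and y of row_3 in the frame of rack below -0.018 m and y of row_4 in the frame of rack below -0.055 m and x of row_1 in the frame of rack between -0.04 and -0.01 m and x of row_2 in the frame of rack between -0.04 and -0.01 m and x of row_3 in the frame of rack between -0.04 and -0.01 m and x of row_4 in the frame of rack between -0.04 and -0.01 m and angle between each of row_1, row_2, row_3, row_4, stray's own z axis and vertical below 0.1 rad and height (world z) of each of row_1, row_2, row_3, row_4, stray below 0.006 m), for 0.2 s.
At the end, for the whole second after the job is handed in: All five shakers stand on the table in the rack, at rest, upright within 6 degrees, in order, the stray in the middle: the stray within 11 mm of touching the back board, the others within 18 mm. The guard bar is shut to within 12 mm (all of step 2 and linear speed of each of row_1, row_2, row_3, row_4, stray below 0.02 m/s and value of joint guard below 0.012 m).
It fails at once if a shaker is tipped (more than about 25 degrees) (angle between any of row_1, row_2, row_3, row_4, stray's own z axis and vertical above 0.44 rad).
It fails at once if a shaker is lifted more than 20 mm off the table (height (world z) of any of row_1, row_2, row_3, row_4, stray above 0.02 m).
It fails at once if the tape roll, stapler or black puck is moved more than 30 mm (distance of any of tape_roll, stapler, puck from where it was at the start of the episode above 0.03 m).
It also fails if it takes over 69 s, if anything falls off the work surface, if the arm or the gripper's body presses on something with over 40 N, if the wrist force passes 120 N, or if a joint passes its speed limit or range.

### The arm

A 6-joint arm with a two-finger parallel gripper is mounted at the origin on a cart in front of the work surface, level with it; the furniture and walls round the work are solid. World frame = base frame: x ahead of the robot, y to its left, z up, the work surface at z = 0. Lengths are in mm, angles in rad, forces in N, time in s.
With the tool pointing down it reaches from about 275 to 1000 mm from the base axis. Payload 8.4 kg.
Tool frame: the origin (TCP) lies between the finger pads; the fingertips stand r.tips_ahead ahead of it and the grasp point (between the pads) lies 6 mm ahead of it (r.tips_ahead is the distance from the TCP to the fingertips, in mm); z points along the fingers, y is the line along which they close (so a half turn about z gives the same grasp; the last joint's range is limited). The gripper opens to 85 mm and grips with 20 to 120 N. Pads are 22 mm wide; open, the fingers measure 114 mm over their backs; the gripper's body (76 mm by 85 mm) begins 54 mm behind the grasp point. The pads swing forward as they close: fully open they stand 13 mm farther back than shut.
Start: joints at [1.181, 0.353, 1.633, -0, 1.155, -0.002], TCP at [236.344, 578.593, 256.281] pointing down, gripper open.
Joint ranges: [-2.63, 2.63], [-0.92, 2.1], [0.06, 2.66], [-1.3, 4.44], [0, 2.69], [-3.02, 3.02]. Speed limits (rad/s): [2.22, 2.22, 2.79, 3.14, 3.14, 3.14].

### API

Orientations are given as [roll, pitch, yaw] about the fixed x, y, z axes, in that order (R = Rz(yaw) Ry(pitch) Rx(roll)).
In Python, from rig import r gives the robot as it stands.
- The arm moves only by the tool carry_out, never from a script. Its arguments are lists of equal length, an entry for each row: "delta_pos": the shift along the tool's x, y, z in m, a list of three; "rot": the turn, a rotation vector about the tool's x, y, z in degrees, a list of three. A call has 1 to 8 rows; each row is the pose to reach, as a shift and turn from the pose commanded when the call began, along the tool's axes at that moment; what a row does not reach only later rows make up. A row lasts 1/8 s, in which the tool goes at most 62.5 mm and 10.7 degrees, less where a joint would pass 70% of its speed; a pose out of reach is approached as far as the arm can. A call with a gripper value outside its range is refused whole. "claw" is the finger opening in m, from 0 to 0.0854, set as the call begins (left out, the last holds). The fingers move at their own pace and stop on an object; "grip_force" is the grip in N (left out, the last holds). Time passes only in rows, so rows that repeat a pose let the fingers close. It gives the time, the measured TCP pose, the force, the opening and the grip force at its end, in the units of the state.
- r.sense(): the state, without advancing time (a new reading comes with each control period).
- r.grab_frame(name): name is "side" or "top" or "wrist"; returns the picture (420x560x3 uint8, blue, green, red); there is no depth.
- r.camera_info(name): a dict with "fx", "fy", "cx", "cy" (pixels), "distortion" ([k1, k2, p1, p2, k3] as OpenCV has them; the pictures are not rectified), "pose" (4x4, takes a point from camera to world coordinates); the wrist camera has in their place "hand_eye" (4x4, takes a point from camera to tool coordinates, whose origin is the TCP and whose axes are the flange's). Camera axes: x right, y down, z forward; pixel columns grow to the right and rows downward; lengths in mm; the calibration is good to about 2 mm. A picture is of the moment at which its call begins: read the wrist's pose just before it. camera_info takes no time and is no camera call.
- r.sign_off(): hands the job in; it is judged then, once.
Trained networks look in the newest picture that a camera, given by its name, has taken for a name from the list of things; names that differ only in an ending like _2 or _b are one class to them, and where a whole thing is asked for, a point or a joint stands for the part that bears it (a point fixed in the world has none). Each returns a list of dicts, best first, with "p" (0 to 1); they miss things now and then, are a little off and sometimes report something else, mostly with a low value. They report only what shows in the picture. A call takes as long as a camera call.
- r.recognise(thing, camera): "box" ([left, top, right, bottom] in pixels, round what is visible of it).
- r.cut_out(thing, camera): "mask" (420x560 bool, what is visible of it) and "box" ([left, top, right, bottom] in pixels, round what is visible of it).
The state is a dict: "clock": time; "qpos": joint angles; "qvel": joint speeds; "joint_efforts": joint torques, N m; "eef_pos": TCP position; "tcp_rot": TCP orientation; "contact_force": force on the tool from outside, world axes, zero at the start; "wrist_torque": the same for the moment, N m; "opening": opening from 0.0 (shut) to 1.0 (fully open); "grasp_force": force on a finger pad.
Only numpy, scipy, OpenCV 4.12 (cv2) and the standard library are available. Lean on these libraries where they do the work, as an engineer would, in place of code of your own. Each camera call takes 0.05 s, during which the arm holds its last target. There are 200 camera calls.

## Working session

There is one attempt and no reset: what is moved stays moved. The work goes in short steps, Python scripts to look and compute and a tool call to move; the robot and the scene stay as the last step left them, time stands still between calls to the robot, and variables do not carry over. Pictures are saved under pics/ and viewed, at most 10 in all, crops included, and the job is handed in when it is done.

Besides the shell and the picture viewer there is one more tool, called after "Request:" in YAML: its name, and indented under it one key for each argument. carry_out: Moves the arm, as the interface text tells. Its arguments: {"type":"object","properties":{"delta_pos":{"type":"array","items":{"type":"array","items":{"type":"number"}}},"rot":{"type":"array","items":{"type":"array","items":{"type":"number"}}},"claw":{"type":"number"},"grip_force":{"type":"number"}},"required":["delta_pos","rot"]}

```bash
mkdir -p pics; python3 - <<'E'
from rig import r
import cv2
s=r.sense(); print(s['clock'],s['eef_pos'],s['tcp_rot'],s['opening'],r.tips_ahead)
for c in ('top','side'):
    cv2.imwrite(f'pics/{c}0.png',r.grab_frame(c))
    i=r.camera_info(c); print(c,i)
    for t in ('rack','guard','guard_knob','stray','tape_roll','stapler','puck'):
        print(t,[(d['box'],round(d['p'],2)) for d in r.recognise(t,c)][:6])
print(r.camera_info('wrist'),r.sense()['clock'])
E
```

```text
0.0 [236.17099141 578.18095551 255.56572943] [-3.14021784e+00  2.65591882e-05  2.75384258e+00] 0.9997098558686808 25.0
top {'fx': 517.3531497106428, 'fy': 517.3531497106428, 'cx': 290.89321172709856, 'cy': 208.42269210553118, 'distortion': array([-0.06626355,  0.        ,  0.        ,  0.        ,  0.        ]), 'pose': array([[ 4.11239254e-02, -9.75475156e-01,  2.16233770e-01,
         3.17703016e+02],
       [-9.99147930e-01, -3.93913879e-02,  1.23179865e-02,
        -1.22572924e+02],
       [-3.49814146e-03, -2.16556087e-01, -9.76263911e-01,
         1.20340987e+03],
       [ 0.00000000e+00,  0.00000000e+00,  0.00000000e+00,
         1.00000000e+00]])}
rack [([189.3, 159.6, 309.3, 219.3], 0.86)]
guard [([198.2, 206.7, 299.0, 212.3], 0.72)]
guard_knob [([199.9, 200.2, 301.8, 214.1], 0.72), ([284.9, 244.1, 303.4, 266.3], 0.48)]
stray [([283.9, 242.8, 300.0, 269.5], 0.65), ([228.3, 168.1, 244.8, 191.3], 0.6)]
tape_roll [([149.5, 237.2, 179.3, 263.5], 0.8)]
stapler [([349.5, 181.1, 418.8, 199.5], 0.7), ([198.4, 200.0, 300.5, 212.8], 0.66), ([190.1, 158.8, 311.5, 218.6], 0.47)]
puck [(
[... 753 characters left out ...]
9.0], 0.9)]
tape_roll [([209.8, 162.8, 231.0, 176.7], 0.62)]
stapler [([313.1, 250.6, 354.1, 310.9], 0.88)]
puck [([229.6, 296.9, 268.4, 326.0], 0.78)]
{'fx': 358.7236413499123, 'fy': 358.7236413499123, 'cx': 277.12323449098915, 'cy': 210.49460708459503, 'distortion': array([-0.05794802,  0.        ,  0.        ,  0.        ,  0.        ]), 'hand_eye': array([[ 9.11699483e-04, -9.54352573e-01, -2.98680991e-01,
         7.60915661e+01],
       [ 9.99999568e-01,  8.15391716e-04,  4.47058603e-04,
        -7.19058884e-01],
       [-1.83109523e-04, -2.98681269e-01,  9.54352904e-01,
        -1.17235702e+02],
       [ 0.00000000e+00,  0.00000000e+00,  0.00000000e+00,
         1.00000000e+00]])} 0.8
```

```bash
python3 - <<'E'
import cv2
a=cv2.imread('pics/top0.png')[145:295,140:430]
cv2.imwrite('pics/top0c.png',cv2.resize(a,None,fx=2.7,fy=2.7,interpolation=cv2.INTER_CUBIC))
E
cat > h.py <<'E'
import numpy as np,cv2
from rig import r
from scipy.spatial.transform import Rotation as R
def cam(c,tool=None):
    i=r.camera_info(c); K=np.array([[i['fx'],0,i['cx']],[0,i['fy'],i['cy']],[0,0,1]])
    if c=='wrist':
        s=r.sense() if tool is None else tool; T=np.eye(4); T[:3,:3]=R.from_euler('xyz',s['tcp_rot']).as_matrix(); T[:3,3]=s['eef_pos']
        P=T@i['hand_eye']
    else: P=i['pose']
    return K,i['distortion'],P
def px2w(c,uv,z,tool=None):
    K,D,P=cam(c,tool); uv=np.array(uv,float).reshape(-1,1,2)
    n=cv2.undistortPoints(uv,K,D).reshape(-1,2)
    d=np.c_[n,np.ones(len(n))]@P[:3,:3].T; t=(np.reshape(z,-1)-P[2,3])/d[:,2]
    return P[:3,3]+d*t[:,None]
def w2px(c,X,tool=None):
    K,D,P=cam(c,tool); Q=np.linalg.inv(P)
    return cv2.projectPoints(np.array(X,float).reshape(-1,3),cv2.Rodrigues(Q[:3,:3])[0],Q[:3,3],K,D)[0].reshape(-1,2)
E
```

```text
(no output)
```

View pics/top0c.png

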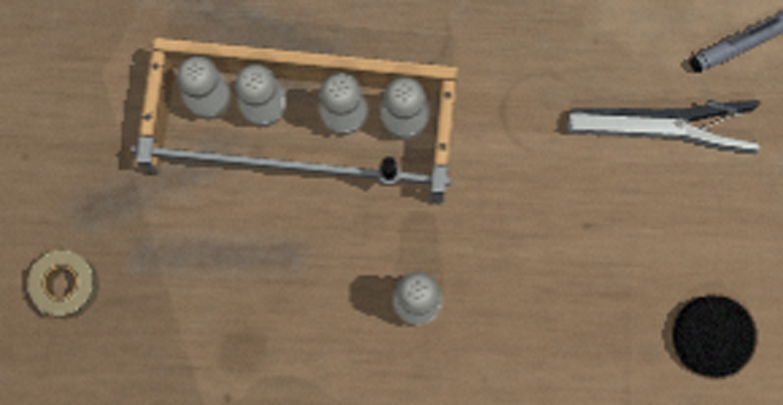

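The top view shows the rack, its back board running from (155,40) to (457,68) in the crop. The knob is at about (389,165), the stray cap at about (418,288) and the tape at (60,283).

```bash
python3 - <<'E'
from h import *
f=lambda p,z:px2w('top',np.array(p)/2.7+[140,145],z)
c=f([(155,40),(457,68)],56); print('corners',c, np.linalg.norm(c[0]-c[1]))
d=c[0]-c[1]; print('rack yaw',np.arctan2(-d[0],d[1]))
y=d[:2]/np.linalg.norm(d[:2]); x=np.array([y[1],-y[0]])
o=c[:,:2].mean(0)-12*x; print('o',o,x,y)
for n,p,z in [('knob',(389,161),77),('stray',(417,287),90),('r1',(198,72),90),('r2',(258,82),90),('r3',(341,90),90),('r4',(406,95),90)]:
    w=f([p],z)[0,:2]; print(n,w,(w-o)@x,(w-o)@y)
print(f([(60,283),(715,336)],22))
E
```

```text
corners [[ 678.88515532  114.15274041   56.        ]
 [ 663.9703354  -146.77249125   56.        ]] 261.35115910762954
rack yaw -0.05709914410044987
o [659.44730192 -15.62505795] [ 0.99837029 -0.05706812] [0.05706812 0.99837029]
knob [575.25029984 -92.78213845] -79.65657539454642 -81.83630139732651
stray [ 469.60097883 -120.11981859] -183.57360823654406 -115.15863732917485
r1 [641.74444244  68.94460097] -22.500240535178445 83.42156567671931
r2 [635.06411832  18.41380841] -26.285980188271274 32.59189026117737
r3 [630.90632149 -50.7750016 ] -26.48852552819223 -36.72143948273798
r4 [ 628.7675777  -104.70369509] -25.5461745082319 -90.68429875906689
[[ 469.49219983  185.38242887   22.        ]
 [ 447.06035019 -373.87123231   22.        ]]
```

Request:
carry_out:
  delta_pos:
    - [-0.05,-0.044,0]
    - [-0.1,-0.089,0]
    - [-0.15,-0.133,0]
    - [-0.2,-0.178,0.01]
    - [-0.24,-0.213,0.01]
    - [-0.28,-0.25,0.01]
    - [-0.31,-0.275,0.01]
    - [-0.31,-0.275,0.01]
  rot:
    - [0,0,-4]
    - [0,0,-8]
    - [0,0,-12]
    - [0,0,-16]
    - [0,0,-18.9]
    - [0,0,-18.9]
    - [0,0,-18.9]
    - [0,0,-18.9]
  claw: 0.045

```text
clock: 1.8
eef_pos: [420.3, 204.7, 246.5]
tcp_rot: [-3.141, 0.001, 3.08]
contact_force: [0.0, -0.3, 1.1]
opening: 0.531
grasp_force: 0.0
```

```bash
cat >> h.py <<'E'
def go(X,yaw=3.084):
    s=r.sense(); T=R.from_euler('xyz',s['tcp_rot']); p=np.array(s['eef_pos'])
    d=T.inv().apply(np.array(X)-p); w=(T.inv()*R.from_euler('xyz',[np.pi,0,yaw])).as_rotvec(degrees=True)
    print('t',s['clock'],'pos',p.round(1),'rpy',s['tcp_rot'].round(4),'delta mm',d.round(1),'rot',w.round(2),'F',np.round(s['contact_force'],1))
E
python3 -c "
from h import *
go([540,-40,230]);print(r.tips_ahead)"
```

```text
t 1.8 pos [420.3 204.7 246.5] rpy [-3.1415e+00  6.0000e-04  3.0800e+00] delta mm [-134.5 -236.9   16.6] rot [-0.01  0.03 -0.23] F [ 0.  -0.3  1.1]
25.0
```

Request:
carry_out:
  delta_pos:
    - [-0.03,-0.053,0.01]
    - [-0.06,-0.106,0.017]
    - [-0.09,-0.159,0.017]
    - [-0.115,-0.203,0.017]
    - [-0.1345,-0.237,0.017]
    - [-0.1345,-0.237,0.017]
  rot:
    - [0,0,0]
    - [0,0,0]
    - [0,0,0]
    - [0,0,0]
    - [0,0,0]
    - [0,0,0]

```text
clock: 2.55
eef_pos: [541.0, -38.6, 229.2]
tcp_rot: [-3.142, 0.001, 3.081]
contact_force: [-1.1, 0.6, -0.1]
opening: 0.527
grasp_force: 0.0
```

```bash
python3 - <<'E'
from h import *
import pickle
s=r.sense(); pickle.dump(s,open('s1.pkl','wb')); print(s['eef_pos'],s['qvel'].round(3))
cv2.imwrite('pics/w1.png',r.grab_frame('wrist'))
for t in ('rack','guard_knob','stray'):
    print(t,[(d['box'],round(d['p'],2)) for d in r.recognise(t,'wrist')][:6])
E
```

```text
[540.96126116 -38.64665313 229.19204728] [ 0.045 -0.019  0.037  0.017  0.009  0.03 ]
rack [([164.9, 200.6, 462.6, 327.6], 0.82), ([479.1, 56.7, 556.4, 122.2], 0.41)]
guard_knob [([177.0, 217.5, 459.8, 247.1], 0.57)]
stray [([137.4, 80.2, 205.0, 133.4], 0.96), ([0.0, 263.8, 90.2, 294.2], 0.55)]
```

View pics/w1.png

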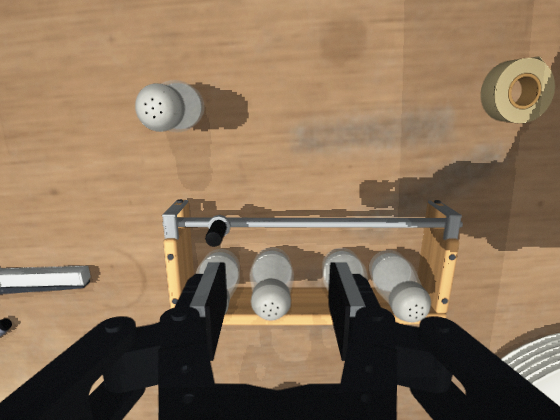

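The wrist view shows the knob top at about (215,239), the stray cap at about (158,108), the bar at row 222 and the back board's front top edge at about row 314. The four row shakers are standing.

```bash
python3 - <<'E'
from h import *
import pickle
s=pickle.load(open('s1.pkl','rb'))
a=cv2.imread('pics/w1.png')
cv2.imwrite('pics/w1c.png',cv2.resize(a[190:340,150:475],None,fx=2.4,fy=2.4,interpolation=cv2.INTER_CUBIC))
f=lambda p,z:px2w('wrist',p,z,s)[0].round(1)
print('knob',f((215,239),77),'stray',f((158,108),90),'bar',f((320,222),41),'board',f((310,314),56),f((190,315),56))
o=np.array([657,-16.]);x=np.array([.9984,-.057]);y=np.array([.057,.9984])
for q in [(-85,-85),(-85,-65)]: 
    w=o+q[0]*x+q[1]*y; print(q,w,w2px('wrist',[*w,77],s))
for q,z in [((0,-120),56),((0,120),56),((12,-132),56),((12,132),56),((-88,0),41)]:
    w=o+q[0]*x+q[1]*y; print(q,w2px('wrist',[*w,z],s).round(1))
E
```

```text
knob [570.1 -91.4  77. ] stray [ 465.5 -117.7   90. ] bar [573.4  -2.5  41. ] board [659.  -15.4  56. ] [ 653.7 -128.2   56. ]
(-85, -85) [567.291 -96.019] [[208.88990582 236.02946396]]
(-85, -65) [568.431 -76.051] [[233.61700965 236.01192562]]
(0, -120) [[181.5 312.1]]
(0, 120) [[435.7 310.8]]
(12, -132) [[170.2 322.8]]
(12, 132) [[446.1 321.4]]
(-88, 0) [[310.4 218.1]]
```

View pics/w1c.png

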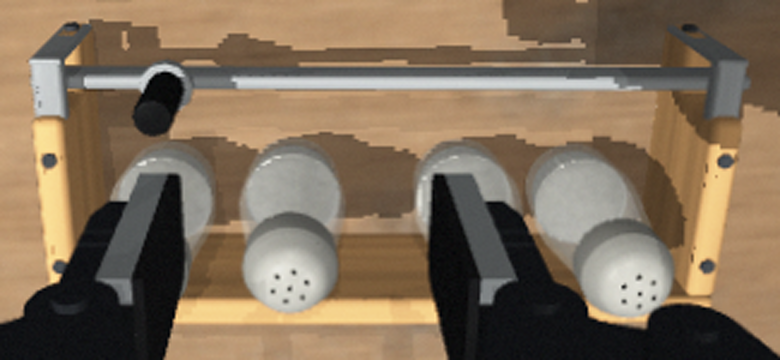

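Request:
carry_out:
  delta_pos:
    - [-0.02,-0.03,0.03]
    - [-0.0317,-0.0512,0.07]
    - [-0.0317,-0.0512,0.11]
    - [-0.0317,-0.0512,0.138]
    - [-0.0317,-0.0512,0.146]
    - [-0.0317,-0.0512,0.146]
  rot:
    - [0,0,0]
    - [0,0,0]
    - [0,0,0]
    - [0,0,0]
    - [0,0,0]
    - [0,0,0]
  claw: 0.045

```text
clock: 3.5
eef_pos: [568.6, -89.7, 83.5]
tcp_rot: [3.141, -0.0, 3.085]
contact_force: [0.1, 0.5, -0.4]
opening: 0.525
grasp_force: 0.0
```

Request:
carry_out:
  delta_pos:
    - [0,0,0]
    - [0,0,0]
    - [0,0,0]
    - [0,0,0]
    - [0,0,0]
  rot:
    - [0,0,0]
    - [0,0,0]
    - [0,0,0]
    - [0,0,0]
    - [0,0,0]
  claw: 0.008
  grip_force: 20

```text
clock: 4.12
eef_pos: [569.5, -90.6, 84.6]
tcp_rot: [3.142, 0.002, 3.083]
contact_force: [-0.8, 0.8, 7.9]
opening: 0.15
grasp_force: 20.2
```

Request:
carry_out:
  delta_pos:
    - [0,0.02,-0.001]
    - [0,0.05,-0.001]
    - [0,0.085,-0.001]
    - [0,0.12,-0.001]
    - [0,0.15,-0.001]
    - [0,0.175,-0.001]
    - [0,0.188,-0.001]
    - [0,0.192,-0.001]
  rot:
    - [0,0,0]
    - [0,0,0]
    - [0,0,0]
    - [0,0,0]
    - [0,0,0]
    - [0,0,0]
    - [0,0,0]
    - [0,0,0]

```text
clock: 5.12
eef_pos: [581.4, 102.9, 84.8]
tcp_rot: [3.141, 0.004, 3.085]
contact_force: [6.2, -1.8, -3.7]
opening: 0.153
grasp_force: 19.9
```

Request:
carry_out:
  delta_pos:
    - [0,0.001,0]
    - [0,0.001,0]
  rot:
    - [0,0,0]
    - [0,0,0]

```text
clock: 5.38
eef_pos: [581.4, 103.4, 84.8]
tcp_rot: [3.141, 0.004, 3.084]
contact_force: [6.4, 1.1, -4.2]
opening: 0.147
grasp_force: 19.9
```

```bash
python3 - <<'E'
from h import *
cv2.imwrite('pics/t2.png',cv2.resize(r.grab_frame('top')[145:295,140:430],None,fx=2.7,fy=2.7,interpolation=cv2.INTER_CUBIC))
go([0,0,0])
E
```

```text
t 5.425 pos [581.4 103.4  84.8] rpy [3.1405 0.0039 3.084 ] delta mm [ 574.8 -136.8   82.4] rot [0.06 0.22 0.  ] F [ 7.   0.6 -4.6]
```

View pics/t2.png

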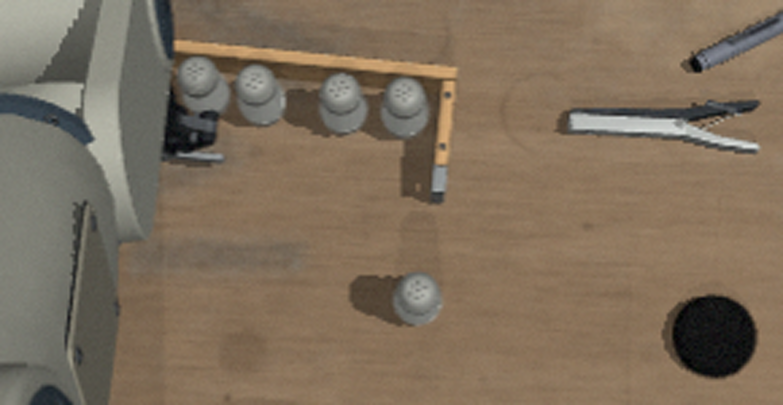

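The bar is open; its right end shows at about (222,158) in the crop. The stray and the row haven't moved.

Request:
carry_out:
  delta_pos:
    - [0,0,0]
    - [0,0,0]
    - [0,0,-0.03]
    - [0,0,-0.06]
    - [0.03,-0.045,-0.065]
    - [0.06,-0.09,-0.065]
    - [0.085,-0.14,-0.065]
    - [0.101,-0.185,-0.065]
  rot:
    - [0,0,0]
    - [0,0,0]
    - [0,0,0]
    - [0,0,0]
    - [0,0,0]
    - [0,0,0]
    - [0,0,0]
    - [0,0,0]
  claw: 0.035

```text
clock: 6.42
eef_pos: [466.4, -77.7, 149.4]
tcp_rot: [3.142, -0.001, 3.084]
contact_force: [-0.4, -0.6, -0.1]
opening: 0.412
grasp_force: 0.0
```

```bash
python3 - <<'E'
from h import *
s=r.sense()
m=r.grab_frame('wrist'); d=[e for e in r.recognise('stray','wrist')]; print([(e['box'],round(e['p'],2)) for e in d])
cv2.imwrite('pics/w3.png',m)
go([467.5,-119,48],3.0805)
for e in d[:2]:
  b=e['box']; print(px2w('wrist',[(b[0]+b[2])/2,(b[1]+b[3])/2],45,s))
print(w2px('wrist',[[467.5,-119,90],[467.5,-119,0]],s))
E
```

```text
[([172.4, 179.9, 247.4, 271.8], 0.59)]
t 6.525 pos [465.8 -79.3 149.3] rpy [-3.1411e+00 -1.6000e-03  3.0806e+00] delta mm [ -4.3 -39.4 101.3] rot [-0.03 -0.09  0.  ] F [ 0.8  1.  -0. ]
[[ 467.42828234 -122.63232091   45.        ]]
[[201.72469814 253.94399226]
 [224.89126772 206.06012431]]
```

View pics/w3.png

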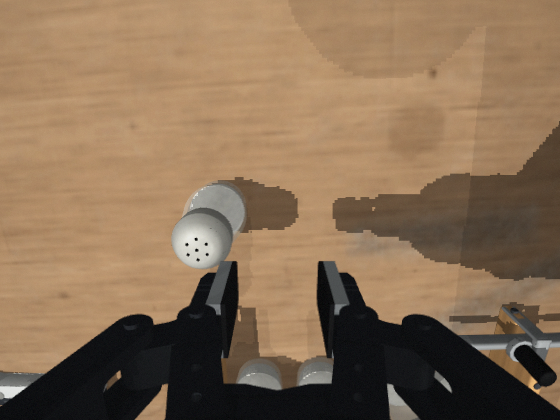

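The stray's cap top is at about (197,247), 5 to 8 px from the predicted spot. I'll shift the target by about 3 mm.

Request:
carry_out:
  delta_pos:
    - [-0.002,-0.03,0]
    - [-0.002,-0.042,0]
    - [-0.002,-0.042,0]
    - [-0.002,-0.042,0.03]
    - [-0.002,-0.042,0.06]
    - [-0.002,-0.042,0.09]
    - [-0.002,-0.042,0.101]
    - [-0.002,-0.042,0.101]
  rot:
    - [0,0,0]
    - [0,0,0]
    - [0,0,0]
    - [0,0,0]
    - [0,0,0]
    - [0,0,0]
    - [0,0,0]
    - [0,0,0]
  claw: 0.084

```text
clock: 7.52
eef_pos: [467.5, -118.1, 48.0]
tcp_rot: [3.141, -0.001, 3.084]
contact_force: [0.1, -0.8, -0.1]
opening: 0.984
grasp_force: 0.0
```

Request:
carry_out:
  delta_pos:
    - [0,0,0]
    - [0,0,0]
    - [0,0,0]
    - [0,0,0]
    - [0,0,0]
  rot:
    - [0,0,0]
    - [0,0,0]
    - [0,0,0]
    - [0,0,0]
    - [0,0,0]
  claw: 0.046
  grip_force: 20

```text
clock: 8.15
eef_pos: [467.9, -118.9, 48.5]
tcp_rot: [-3.141, 0.0, 3.084]
contact_force: [0.0, -2.0, 1.1]
opening: 0.543
grasp_force: 0.7
```

Request:
carry_out:
  delta_pos:
    - [0,0,0]
    - [0,0,0]
    - [0,0,0]
    - [0,0,0]
  rot:
    - [0,0,0]
    - [0,0,0]
    - [0,0,0]
    - [0,0,0]
  claw: 0.04

```text
clock: 8.65
eef_pos: [468.0, -118.9, 48.5]
tcp_rot: [-3.141, 0.0, 3.084]
contact_force: [-1.0, -1.9, 5.5]
opening: 0.508
grasp_force: 19.8
```

```bash
cat >> h.py <<'E'
O=np.array([659,-15.]);RX=np.array([.9981,-.061]);RY=np.array([.061,.9981])
def rk(a,b): return [*(O+a*RX+b*RY)]
E
python3 - <<'E'
from h import *
s=r.sense();print(s['opening'],s['grasp_force'])
go([*rk(-125,-1),48.5])
go([*rk(-72,-1),48.5])
E
```

```text
0.5081983701497689 19.78459596633911
t 8.65 pos [ 468.  -118.9   48.5] rpy [-3.1414e+00  4.0000e-04  3.0837e+00] delta mm [-59.7 114.2   0. ] rot [-0.01  0.02 -0.02] F [-1.  -1.9  5.5]
t 8.65 pos [ 468.  -118.9   48.5] rpy [-3.1414e+00  4.0000e-04  3.0837e+00] delta mm [-1.127e+02  1.140e+02  1.000e-01] rot [-0.01  0.02 -0.02] F [-1.  -1.9  5.5]
```

Request:
carry_out:
  delta_pos:
    - [-0.004,0.01,0]
    - [-0.014,0.03,0]
    - [-0.026,0.05,0]
    - [-0.038,0.072,0]
    - [-0.05,0.092,0]
    - [-0.058,0.108,0]
    - [-0.06,0.114,0]
    - [-0.06,0.114,0]
  rot:
    - [0,0,0]
    - [0,0,0]
    - [0,0,0]
    - [0,0,0]
    - [0,0,0]
    - [0,0,0]
    - [0,0,0]
    - [0,0,0]

```text
clock: 9.65
eef_pos: [534.8, -7.7, 48.5]
tcp_rot: [3.141, 0.001, 3.084]
contact_force: [2.0, 3.5, 4.4]
opening: 0.51
grasp_force: 21.0
```

```bash
python3 - <<'E'
from h import *
s=r.sense();print(s['opening'],s['grasp_force'])
cv2.imwrite('pics/w4.png',r.grab_frame('wrist'))
go([*rk(-72,-1),48.5])
E
```

```text
0.5100523178792521 21.00783348083496
t 9.7 pos [534.8  -7.8  48.6] rpy [3.1408e+00 1.1000e-03 3.0836e+00] delta mm [-52.4  -0.8   0.1] rot [ 0.04  0.06 -0.02] F [0.4 3.3 5. ]
```

View pics/w4.png

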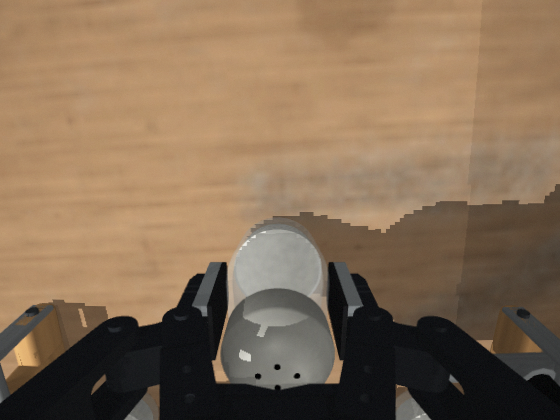

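The stray is held upright between the pads at about column 277, midway between the end guides at about 30 and 523.

Request:
carry_out:
  delta_pos:
    - [-0.01,0,0]
    - [-0.025,-0.001,0]
    - [-0.04,-0.001,0]
    - [-0.048,-0.001,0]
    - [-0.05,-0.001,0]
    - [-0.05,-0.001,0]
  rot:
    - [0,0,0]
    - [0,0,0]
    - [0,0,0]
    - [0,0,0]
    - [0,0,0]
    - [0,0,0]

```text
clock: 10.45
eef_pos: [582.8, -12.3, 48.2]
tcp_rot: [3.142, -0.003, 3.083]
contact_force: [-5.0, 0.7, 8.7]
opening: 0.511
grasp_force: 22.1
```

Request:
carry_out:
  delta_pos:
    - [0,0,0]
    - [0,0,0]
    - [0,0,0]
    - [0.015,0,0]
    - [0.035,0,0]
    - [0.05,0,0]
    - [0.05,0,0]
  rot:
    - [0,0,0]
    - [0,0,0]
    - [0,0,0]
    - [0,0,0]
    - [0,0,0]
    - [0,0,0]
    - [0,0,0]
  claw: 0.058

```text
clock: 11.32
eef_pos: [532.7, -9.3, 48.3]
tcp_rot: [-3.142, -0.001, 3.084]
contact_force: [0.5, 0.6, 0.1]
opening: 0.678
grasp_force: 0.0
```

Request:
carry_out:
  delta_pos:
    - [0,0,0]
    - [0,0,0]
    - [0,0,0]
    - [0,0,0]
    - [0,0,0]
  rot:
    - [0,0,0]
    - [0,0,0]
    - [0,0,0]
    - [0,0,0]
    - [0,0,0]
  claw: 0.018

```text
clock: 11.95
eef_pos: [534.3, -9.4, 48.2]
tcp_rot: [3.142, -0.0, 3.084]
contact_force: [0.2, -0.4, 0.3]
opening: 0.209
grasp_force: 0.0
```

```bash
python3 - <<'E'
from h import *
s=r.sense();print(s['opening'],s['grasp_force'])
cv2.imwrite('pics/w5.png',r.grab_frame('wrist'))
cv2.imwrite('pics/t5.png',r.grab_frame('top'))
cv2.imwrite('pics/s5.png',cv2.resize(r.grab_frame('side')[140:260,200:360],None,fx=4,fy=4,interpolation=cv2.INTER_CUBIC))
go([*rk(-72,-1),48.5])
E
```

```text
0.20888847065053764 0.0
t 12.1 pos [534.2  -9.4  48.3] rpy [-3.1416e+00 -1.0000e-04  3.0836e+00] delta mm [-52.9   0.9  -0.2] rot [-0.   -0.   -0.02] F [ 0.3  0.8 -1. ]
```

View pics/w5.png

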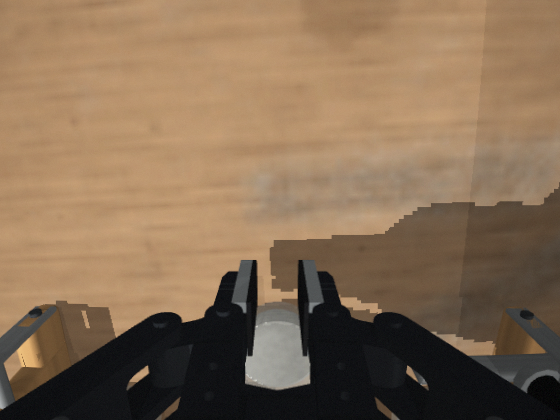

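The stray stands clear ahead, centred at about column 277 between the narrowed fingers. Next I'll push it slowly.

Request:
carry_out:
  delta_pos:
    - [-0.008,0,0]
    - [-0.016,0,0]
    - [-0.023,0,0]
    - [-0.03,0,0]
    - [-0.037,0,0]
    - [-0.044,0,0]
    - [-0.05,0,0]
    - [-0.055,0,0]
  rot:
    - [0,0,0]
    - [0,0,0]
    - [0,0,0]
    - [0,0,0]
    - [0,0,0]
    - [0,0,0]
    - [0,0,0]
    - [0,0,0]

```text
clock: 13.1
eef_pos: [588.8, -12.6, 48.1]
tcp_rot: [3.142, -0.001, 3.084]
contact_force: [-4.7, 0.1, 2.4]
opening: 0.21
grasp_force: 2.5
```

```bash
python3 - <<'E'
from h import *
go([*rk(-54,-1),48.5])
cv2.imwrite('pics/s6.png',cv2.resize(np.hstack([r.grab_frame('side')[140:260,220:340],r.grab_frame('top')[140:260,170:330]]),None,fx=2.8,fy=2.8,interpolation=cv2.INTER_CUBIC))
E
```

```text
t 13.1 pos [588.8 -12.6  48.1] rpy [ 3.1416e+00 -1.4000e-03  3.0836e+00] delta mm [-16.2   0.8  -0.4] rot [ 0.   -0.08 -0.02] F [-4.7  0.1  2.4]
```

View pics/s6.png

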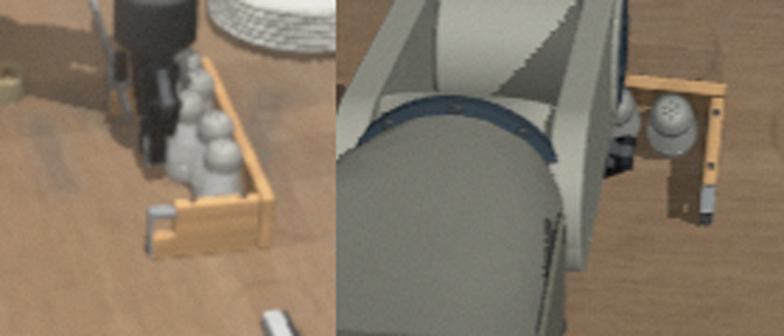

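Everything is upright in the side view at left, with the fingers pressing between the neighbours. I'll keep pushing.

Request:
carry_out:
  delta_pos:
    - [-0.003,0,0]
    - [-0.006,0,0]
    - [-0.009,0,0]
    - [-0.011,0,0]
    - [-0.013,0,0]
    - [-0.013,0,0]
  rot:
    - [0,0,0]
    - [0,0,0]
    - [0,0,0]
    - [0,0,0]
    - [0,0,0]
    - [0,0,0]

```text
clock: 13.95
eef_pos: [602.4, -13.4, 48.3]
tcp_rot: [3.142, 0.001, 3.084]
contact_force: [-1.6, -1.3, 0.3]
opening: 0.213
grasp_force: 1.0
```

```bash
python3 - <<'E'
from h import *
s=r.sense(); go([*rk(-54,-1),48.5])
cv2.imwrite('pics/s7.png',np.hstack([cv2.resize(r.grab_frame('side')[140:260,220:340],None,fx=2.8,fy=2.8,interpolation=cv2.INTER_CUBIC),cv2.resize(r.grab_frame('wrist'),(448,336))]))
E
```

```text
t 13.95 pos [602.4 -13.4  48.3] rpy [3.1415e+00 6.0000e-04 3.0836e+00] delta mm [-2.6  0.8 -0.2] rot [ 0.    0.03 -0.02] F [-1.6 -1.3  0.3]
```

View pics/s7.png

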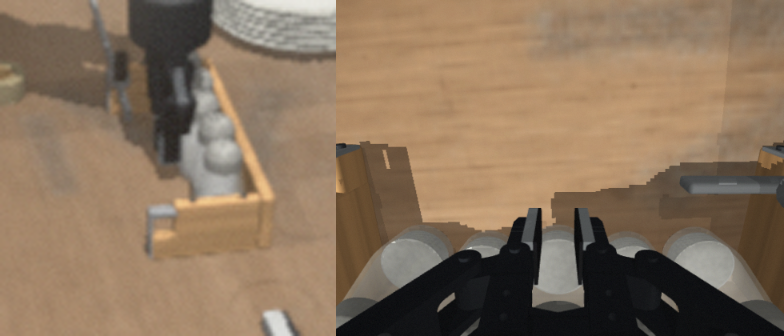

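All five stand in the row in the wrist picture, with the stray in the middle at about (558,265). A few millimetres remain.

Request:
carry_out:
  delta_pos:
    - [-0.001,0,0]
    - [-0.002,0,0]
    - [-0.003,0,0]
    - [-0.004,0,0]
    - [-0.004,0,0]
  rot:
    - [0,0,0]
    - [0,0,0]
    - [0,0,0]
    - [0,0,0]
    - [0,0,0]

```text
clock: 14.68
eef_pos: [606.4, -13.6, 48.3]
tcp_rot: [3.142, 0.0, 3.084]
contact_force: [-3.6, 0.8, 0.4]
opening: 0.209
grasp_force: 1.0
```

Request:
carry_out:
  delta_pos:
    - [0.01,0,0]
    - [0.03,0,0]
    - [0.055,0,0]
    - [0.065,0,-0.05]
    - [0.05,0,-0.1]
    - [0.02,0,-0.14]
    - [0,0,-0.16]
    - [0,0,-0.16]
  rot:
    - [0,0,0]
    - [0,0,0]
    - [0,0,0]
    - [0,0,0]
    - [0,0,0]
    - [0,0,0]
    - [0,0,0]
    - [0,0,0]

```text
clock: 15.68
eef_pos: [607.8, -13.6, 210.0]
tcp_rot: [3.141, 0.005, 3.084]
contact_force: [-0.6, 0.3, -0.1]
opening: 0.208
grasp_force: 0.0
```

Request:
carry_out:
  delta_pos:
    - [0,0,0]
    - [0,0,0]
  rot:
    - [0,0,0]
    - [0,0,0]
  claw: 0.04

```text
clock: 15.92
eef_pos: [604.4, -13.5, 206.8]
tcp_rot: [-3.142, -0.003, 3.084]
contact_force: [0.1, -0.1, 0.2]
opening: 0.468
grasp_force: 0.0
```

```bash
python3 - <<'E'
from h import *
import pickle
s=r.sense(); pickle.dump(s,open('s8.pkl','wb'))
cv2.imwrite('pics/w8.png',r.grab_frame('wrist'))
go([581.4,103.4,130],3.084)
E
```

```text
t 15.975 pos [604.8 -13.5 207. ] rpy [-3.1415e+00 -2.3000e-03  3.0836e+00] delta mm [ 29.9 115.4  77.1] rot [-0.   -0.13 -0.02] F [0.1 0.6 0. ]
```

View pics/w8.png

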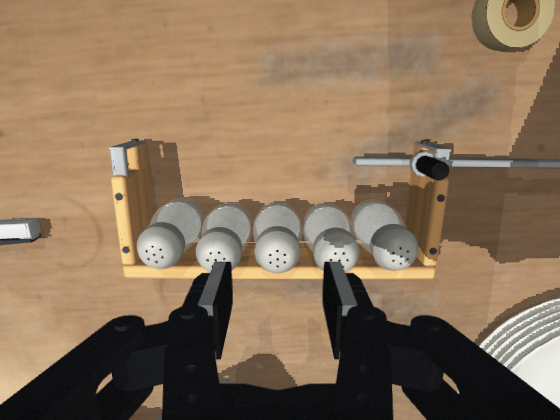

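All five are upright in line, caps at columns 159, 219, 277, 337 and 395. The knob top is at about (434,168).

```bash
python3 - <<'E'
from h import *
import pickle
s=pickle.load(open('s8.pkl','rb'))
for n,p,z in [('r4',(156,253),90),('r3',(218.5,257),90),('st',(277,255),90),('r2',(339,258),90),('r1',(399,253),90),('knob',(436,168),77),('board L',(150,268),56),('board R',(410,268),56)]:
    w=px2w('wrist',p,z,s)[0,:2]; print(n,w.round(1),((w-O)@RX).round(1),((w-O)@RY).round(1))
E
```

```text
r4 [ 627.8 -102.3] -25.8 -89.0
r3 [633.3 -57.7] -23.0 -44.2
st [634.1 -15.9] -24.8 -2.4
r2 [639.   28.2] -22.6 41.9
r1 [637.7  71.3] -26.5 84.8
knob [580.1  99.3] -85.7 109.3
board L [ 655.5 -122.9] 3.1 -108.0
board R [667.8  93. ] 2.2 108.3
```

Request:
carry_out:
  delta_pos:
    - [0.015,0.05,0]
    - [0.03,0.1,0.02]
    - [0.03,0.1154,0.05]
    - [0.03,0.1154,0.09]
    - [0.03,0.1154,0.115]
    - [0.03,0.1154,0.121]
    - [0.03,0.1154,0.121]
  rot:
    - [0,0,0]
    - [0,0,0]
    - [0,0,0]
    - [0,0,0]
    - [0,0,0]
    - [0,0,0]
    - [0,0,0]

```text
clock: 16.85
eef_pos: [582.6, 103.3, 87.2]
tcp_rot: [-3.141, -0.001, 3.084]
contact_force: [0.1, -0.7, -0.6]
opening: 0.47
grasp_force: 0.0
```

Request:
carry_out:
  delta_pos:
    - [0,0,0]
    - [0,0,0]
    - [0,0,0]
    - [0,0,0]
  rot:
    - [0,0,0]
    - [0,0,0]
    - [0,0,0]
    - [0,0,0]
  claw: 0.008

```text
clock: 17.35
eef_pos: [583.6, 103.4, 88.4]
tcp_rot: [3.141, 0.002, 3.084]
contact_force: [-1.1, -0.8, 6.3]
opening: 0.149
grasp_force: 19.8
```

Request:
carry_out:
  delta_pos:
    - [0,-0.02,0]
    - [0,-0.05,0]
    - [0,-0.085,0]
    - [0,-0.12,0]
    - [0,-0.15,0]
    - [0,-0.175,0]
    - [0,-0.188,0]
    - [0,-0.194,0]
  rot:
    - [0,0,0]
    - [0,0,0]
    - [0,0,0]
    - [0,0,0]
    - [0,0,0]
    - [0,0,0]
    - [0,0,0]
    - [0,0,0]

```text
clock: 18.35
eef_pos: [571.5, -91.1, 88.3]
tcp_rot: [3.141, 0.0, 3.083]
contact_force: [-2.4, 1.8, 10.1]
opening: 0.148
grasp_force: 20.1
```

Request:
carry_out:
  delta_pos:
    - [0,-0.001,0]
    - [0,-0.002,0]
    - [0,-0.003,0]
    - [0,-0.003,0]
  rot:
    - [0,0,0]
    - [0,0,0]
    - [0,0,0]
    - [0,0,0]

```text
clock: 18.85
eef_pos: [571.3, -93.3, 88.3]
tcp_rot: [3.142, 0.0, 3.084]
contact_force: [-3.2, 1.1, 9.5]
opening: 0.15
grasp_force: 20.1
```

Request:
carry_out:
  delta_pos:
    - [0,-0.002,0]
    - [0,-0.004,0]
    - [0,-0.006,0]
    - [0,-0.006,0]
  rot:
    - [0,0,0]
    - [0,0,0]
    - [0,0,0]
    - [0,0,0]

```text
clock: 19.35
eef_pos: [571.2, -95.5, 88.2]
tcp_rot: [3.136, -0.0, 3.081]
contact_force: [-1.5, 24.1, 9.9]
opening: 0.154
grasp_force: 21.0
```

Request:
carry_out:
  delta_pos:
    - [0,0.004,0]
    - [0,0.004,0]
    - [0,0.004,0]
    - [0,0.004,-0.03]
    - [0,0.004,-0.07]
    - [0,0.004,-0.11]
    - [0,0.004,-0.13]
    - [0,0.004,-0.13]
  rot:
    - [0,0,0]
    - [0,0,0]
    - [0,0,0]
    - [0,0,0]
    - [0,0,0]
    - [0,0,0]
    - [0,0,0]
    - [0,0,0]
  claw: 0.03

```text
clock: 20.35
eef_pos: [572.2, -95.9, 218.8]
tcp_rot: [-3.141, 0.003, 3.083]
contact_force: [0.4, 0.1, 0.2]
opening: 0.352
grasp_force: 0.0
```

```bash
python3 - <<'E'
from h import *
s=r.sense(); m=r.grab_frame('wrist'); cv2.imwrite('pics/w9.png',m)
w=O-85*RX-85*RY; p=w2px('wrist',[*w,77],s)[0]; print('expected shut knob px',p)
g=cv2.cvtColor(m,cv2.COLOR_BGR2GRAY); u,v=p.astype(int)
sub=(g[v-25:v+25,max(u-50,0):u+50]<45).astype('uint8'); n,l,st,c=cv2.connectedComponentsWithStats(sub)
for i in range(1,n):
    if st[i,4]>40: print(st[i],c[i]+[max(u-50,0),v-25], px2w('wrist',c[i]+[max(u-50,0),v-25],70,s))
for d in r.recognise('stray','wrist'): print(d['box'],d['p'])
E
```

```text
expected shut knob px [279.44282169 199.71546361]
[ 41  10  18  25 362] [278.47237569 196.44475138] [[568.31443169 -95.32368975  70.        ]]
[342.0, 221.3, 404.3, 295.8] 0.75
```

```bash
python3 -c "
from rig import r
print(r.sign_off())"
```

```text
the job is handed in; nothing more can be done
None
```

The job is handed in with no verdict shown: the stray stands between row_2 and row_3, about 3 mm off the back board by the wrist camera, and the guard bar is shut against its stop, at about 20 of the 69 s.

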